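# Load the block rack and bolt it

### The arm

A 6-joint arm with a two-finger parallel gripper is mounted at the origin on a cart in front of the work surface, level with it; the furniture and walls round the work are solid. World frame = base frame: x ahead of the robot, y to its left, z up, the work surface at z = 0. Lengths are in mm, angles in rad, forces in N, time in s.
With the tool pointing down it reaches from about 275 to 750 mm from the base axis. Payload 10.2 kg.
Tool frame: the origin (TCP) lies midway between the tips of the shut fingers; the grasp point (between the pads) lies 19 mm behind it; z points along the fingers, y is the line along which they close (so a half turn about z gives the same grasp; the last joint's range is limited). The gripper opens to 85 mm and grips with 20 to 120 N. Pads are 22 mm wide; open, the fingers measure 114 mm over their backs; the gripper's body (76 mm by 85 mm) begins 54 mm behind the grasp point. The pads swing forward as they close: fully open they stand 13 mm farther back than shut.
Start: joints at [0.975, 0.313, 1.498, -0, 1.331, -0.223], TCP at [191.231, 488.94, 231.294] pointing down, gripper open.
Joint ranges: [-2.94, 2.94], [-0.97, 2.17], [0.19, 2.56], [-1.23, 4.37], [0.02, 3.11], [-2.88, 2.88]. Speed limits (rad/s): [2.39, 2.39, 3.01, 3.14, 3.14, 3.14].

### API

Orientations are given as a unit quaternion [w, x, y, z].
In Python, from rig import ctrl gives the robot as it stands.
- The arm moves only by the tool send_rows, never from a script. Its argument "targets" is a list of rows, each a list of 7 numbers: the closure, from -1 (fully open) to 1 (shut), so that 0 is half open, then the shift along the tool's x, y, z in m, then the turn, a rotation vector about the tool's x, y, z in rad. In form: [[claw, dx, dy, dz, ax, ay, az], ...]. A call has exactly 10 rows; each row shifts and turns the commanded pose from where the row before left it, along the tool's axes as they then stand; what a row does not reach is not made up. A row lasts 1/8 s, in which the tool goes at most 62.5 mm and 10.7 degrees, less where a joint would pass 70% of its speed; a pose out of reach is approached as far as the arm can. A call with a gripper value outside its range is refused whole. The fingers move at their own pace and stop on an object; "squeeze" is the grip in N (left out, the last holds). Time passes only in rows, so rows that do not move let the fingers close, or fill a call up. It gives the time, the measured TCP pose, the force, the opening and the grip force at its end, in the units of the state.
- ctrl.sense(): the state, without advancing time (a new reading comes with each control period).
- ctrl.capture(name): name is "scene" or "side" or "wrist"; returns a dict with "img" (400x640x3 uint8, red, green, blue), "camera_matrix" (3x3 intrinsics, pixels), "R" (3x3) and "t" (3): a world point X has camera coordinates R X + t. Camera axes: x right, y down, z forward; pixel columns grow to the right and rows downward; lengths in mm; the calibration is good to about 2 mm. A picture is of the moment at which its call begins. There is no depth.
- ctrl.finish_job(): hands the job in; it is judged then, once.
Trained networks look in a picture, given as the dict that the camera call returned (one of the last four; its "shot" number tells which), for a name from the list of things; names that differ only in an ending like _2 or _b are one class to them, and where a whole thing is asked for, a point or a joint stands for the part that bears it (a point fixed in the world has none). Each returns a list of dicts, best first, with "score" (0 to 1); they miss things now and then, are a little off and sometimes report something else, mostly with a low value. They report only what shows in the picture. A call takes as long as a camera call. They do not tell look-alikes from the thing itself.
- ctrl.boxes_of(query, picture): "extent" ([left, top, width, height] in pixels, round what is visible of it).
- ctrl.landmark_of(query, picture): "point" ([column, row] in pixels: a listed point, or the origin of a listed thing).
The state is a dict: "time_s": time; "joints": joint angles; "dq": joint speeds; "tau": joint torques, N m; "eef_pos": TCP position; "ee_rot": TCP orientation; "force": force on the tool from outside, world axes, zero at the start; "wrist_torque": the same for the moment, N m; "grip_width": opening from 0.0 (shut) to 1.0 (fully open); "grip_force": force on a finger pad.
Only numpy, scipy, OpenCV 4.12 (cv2) and the standard library are available. Lean on these libraries where they do the work, as an engineer would, in place of code of your own. Each camera call takes 0.05 s, during which the arm holds its last target. There are 200 camera calls.

### The job

Draw the bolt of the block rack all the way back, then load every block that lies on the sprayed sheet round the rack (not the painted row along the back, nor those on the brown board at the left): set each one crosswise on the open end of the track, the way up it lies now, and push it in under the overhanging lips until it is wholly behind the line of the bolt. When all are in, slide the bolt fully home into its keeper so that none can slip out; leave the tin, the spray can and the scraper where they are.

Things in the scene. Friction and masses are not known exactly. Their poses are not given: they have to be found in the camera images.
- rack: Fixed rack for blocks: a straight plywood track. Origin: table level, on the track's centre line, under the line of the bolt rod. +x: the way blocks are pushed in; y: across; z up. Floor top at z = 6 mm, x = -140 to +245 mm, inside 88 mm wide. Open end x = -140 to +30: walls 20 mm high, from x = -140 to -18 with lips flaring out to z = 27. x > +30 is covered. Four blocks fit behind the bolt.
- rack_cover (a point): Mouth of the covered part: rack x = +30 mm, on the centre line, at the underside of the lips, z = 46 mm. From here to the end stop at x = +245 mm two lips overhang the track (top z = 49 mm, rivets 51), with a 40 mm wide open slot between them (y = -20 to +20). A block lying on the floor passes under them with 6 mm to spare.
- keeper (a point): The bolt's keeper, a steel staple beside the track at rack x = 0, y = +55 to +69 mm, top z = 37 mm; the point is its middle at rod height, z = 24 mm. Opposite it, at rack y = -50 to -240, is the bolt's barrel: two steel rails 28 mm wide over both, top z = 33 mm, end straps 36 mm.
- bolt (a joint): Slide of the barrel bolt, m. 0: shot home; the 12 mm rod (axis z = 24 mm) crosses the whole track at rack x = 0, its tip in the keeper at y = +68 mm. Grows as it is drawn toward the rack's -y; hard stop at 0.118, rod clear of the track from 0.112. Stays where left; friction about 2.5 N.
- bolt_knob (a point): Middle of the bolt's upright round steel knob: 18 mm diameter, z = 46 to 82 mm above the table, the point at z = 64. Moves with the bolt: at rack x = 0, y = -(80 mm + bolt travel). Can be pinched from above or pushed either way.
- block_25: Bored block of bare pine, 81 x 49 mm, 34 mm high, about 60 g; may be absent. Origin: centre of its underside; own y axis along the long side, x along the short side, z up.
- block_26: Bored block of bare pine, 80 x 49 mm, 34 mm high, about 60 g; may be absent. Origin: centre of its underside; own y axis along the long side, x along the short side, z up.
- block_28: Bored block of bare pine, 81 x 49 mm, 34 mm high, about 60 g; may be absent. Origin: centre of its underside; own y axis along the long side, x along the short side, z up.
- block_30: Bored block of bare pine, 80 x 48 mm, 34 mm high, about 60 g; may be absent. Origin: centre of its underside; own y axis along the long side, x along the short side, z up.
- clip_tin: Pressed-steel tin, 94 x 121 x 42 mm, to be left alone. Origin at the centre of its underside.
- spray_can: Spray can, 68 mm diameter, 168 mm tall, to be left alone. Origin at the centre of its underside.
- scraper: Filling knife with a wooden handle, 60 x 196 x 13 mm, to be left alone. Origin at its middle, on the underside.
There are look-alikes about, which are no part of the job. Leave any blue or turquoise look-alike of the block_26 alone.

How it is judged (in metres and radians):
On the way, in this order (a step that is already met when the one before it is completed fails the run):
1. the bolt is drawn clear of the track (value of joint bolt above 0.112 m), for 0.2 s.
2. every block lies in the rack behind the line of the bolt, with the bolt still drawn (x of block_25 in the frame of rack between 0.0295 and 0.235 m and y of block_25 in the frame of rack between -0.008 and 0.008 m and z of block_25 in the frame of rack between 0.001 and 0.012 m and angle between each of block_25, block_26, block_28, block_30's own z axis and vertical below 0.12 rad and angle between the y axis of each of block_25, block_26, block_28, block_30 and the y axis of rack, either way round below 0.25 rad and x of block_26 in the frame of rack between 0.0295 and 0.235 m and y of block_26 in the frame of rack between -0.008 and 0.008 m and z of block_26 in the frame of rack between 0.001 and 0.012 m and x of block_28 in the frame of rack between 0.0295 and 0.235 m and y of block_28 in the frame of rack between -0.008 and 0.008 m and z of block_28 in the frame of rack between 0.001 and 0.012 m and x of block_30 in the frame of rack between 0.0295 and 0.235 m and y of block_30 in the frame of rack between -0.008 and 0.008 m and z of block_30 in the frame of rack between 0.001 and 0.012 m and value of joint bolt above 0.1 m), for 0.2 s.
3. the bolt is home in its keeper (value of joint bolt below 0.006 m), for 0.2 s.
At the end, for the whole second after the job is handed in: The bolt is within 6 mm of fully home; every block that is present lies flat on the track floor, upright as at the start, crosswise (within 0.25 rad), within 8 mm of the centre line, wholly behind the bolt rod (its centre at least 29.5 mm past the bolt line), at rest (x of block_25 in the frame of rack between 0.0295 and 0.235 m and y of block_25 in the frame of rack between -0.008 and 0.008 m and z of block_25 in the frame of rack between 0.001 and 0.012 m and angle between each of block_25, block_26, block_28, block_30's own z axis and vertical below 0.12 rad and angle between the y axis of each of block_25, block_26, block_28, block_30 and the y axis of rack, either way round below 0.25 rad and x of block_26 in the frame of rack between 0.0295 and 0.235 m and y of block_26 in the frame of rack between -0.008 and 0.008 m and z of block_26 in the frame of rack between 0.001 and 0.012 m and x of block_28 in the frame of rack between 0.0295 and 0.235 m and y of block_28 in the frame of rack between -0.008 and 0.008 m and z of block_28 in the frame of rack between 0.001 and 0.012 m and x of block_30 in the frame of rack between 0.0295 and 0.235 m and y of block_30 in the frame of rack between -0.008 and 0.008 m and z of block_30 in the frame of rack between 0.001 and 0.012 m and linear speed of each of block_25, block_26, block_28, block_30 below 0.01 m/s and value of joint bolt below 0.006 m); the robot touches nothing.
It fails at once if the clip tin is moved more than 30 mm or tipped (distance of clip_tin from where it was at the start of the episode above 0.03 m or angle between clip_tin's own z axis and vertical above 0.3 rad).
It fails at once if the spray can is moved more than 30 mm or tipped (distance of spray_can from where it was at the start of the episode above 0.03 m or angle between spray_can's own z axis and vertical above 0.3 rad).
It fails at once if the scraper is moved more than 30 mm or tipped (distance of scraper from where it was at the start of the episode above 0.03 m or angle between scraper's own z axis and vertical above 0.3 rad).
Of block_25, block_26, block_28, block_30 only 2 to 4 are there at a start; the rules pass over those that are not, and their reading is None.
At some moment in a run one of block_25, block_26, block_28, block_30 may be knocked a few centimetres aside while the robot is not near it.
Once in a run the grip may slacken for a moment while it holds something.
It also fails if it takes over 210 s, if anything falls off the work surface, if the arm or the gripper's body presses on something with over 40 N, if the wrist force passes 120 N, or if a joint passes its speed limit or range.

## Working session

There is one attempt and no reset: what is moved stays moved. The work goes in short steps, Python scripts to look and compute and a tool call to move; the robot and the scene stay as the last step left them, time stands still between calls to the robot, and variables do not carry over. Pictures are saved under pics/ and viewed, at most 14 in all, crops included, and the job is handed in when it is done.

Besides the shell and the picture viewer there is one more tool, called after "Emit:" as a command line: name --pt "numbers of a row" for each row, then --argument value for the rest. send_rows: Moves the arm, as the interface text tells. Its arguments: {"type":"object","properties":{"targets":{"type":"array"},"squeeze":{"type":"number"}},"required":["targets"]}

```bash
ls; mkdir -p pics
cat > h.py <<'E'
import numpy as np, cv2
from rig import ctrl
def save(p,n,crop=None,s=1):
    im=p["img"][:,:,::-1]
    if crop: x,y,w,h=crop; im=im[y:y+h,x:x+w]
    im=cv2.resize(im,None,fx=s,fy=s,interpolation=cv2.INTER_CUBIC)
    cv2.imwrite("pics/"+n+".png",im)
def ray(p,uv,z):
    K,R,t=map(np.array,(p["camera_matrix"],p["R"],p["t"]))
    d=R.T@np.linalg.inv(K)@np.array([uv[0],uv[1],1.]); c=-R.T@t
    return c+d*(z-c[2])/d[2]
def proj(p,X):
    K,R,t=map(np.array,(p["camera_matrix"],p["R"],p["t"]))
    q=K@(R@np.array(X,float)+t); return q[:2]/q[2]
E
python3 - <<'E'
from h import *
for c in("scene","side","wrist"):
    p=ctrl.capture(c); save(p,c+"0",s=1.25); print(c,p["shot"],(-np.array(p["R"]).T@np.array(p["t"])).round())
    if c!="wrist":
        for q,z in(("rack",0),("rack_cover",46),("keeper",24),("bolt_knob",64),("block_26",0),("clip_tin",0),("spray_can",0),("scraper",0)):
            for d in ctrl.landmark_of(q,p)[:12]: print(q,round(d["score"],2),np.round(d["point"]),ray(p,d["point"],z).round()[:2])
s=ctrl.sense();print(s["time_s"],s["eef_pos"],s["ee_rot"],s["grip_width"])
E
```

```text
pics
scene 1 [-215. -896.  932.]
rack 0.96 [318. 231.] [442. -49.]
rack_cover 0.95 [313. 210.] [452. -13.]
keeper 0.79 [296. 233.] [372. -39.]
bolt_knob 0.73 [344. 203.] [523. -60.]
block_26 0.9 [403. 234.] [ 610. -204.]
block_26 0.67 [387. 270.] [ 481. -273.]
block_26 0.66 [333. 188.] [597.  78.]
block_26 0.57 [313. 163.] [638. 226.]
clip_tin 0.83 [344. 296.] [ 343. -270.]
spray_can 0.84 [313. 144.] [708. 319.]
scraper 0.83 [207. 191.] [295. 309.]
side 2 [ 134. 1008.  851.]
rack 0.74 [350. 194.] [444. -38.]
rack_cover 0.83 [350. 183.] [445. -29.]
rack_cover 0.2 [353. 297.] [307. 353.]
keeper 0.65 [366. 190.] [398. -43.]
bolt_knob 0.69 [315. 156.] [576. -97.]
block_26 0.96 [283. 206.] [599.  81.]
block_26 0.76 [316. 155.] [ 611. -188.]
block_26 0.7 [365. 153.] [ 468. -260.]
block_26 0.68 [247. 237.] [633. 228.]
spray_can 0.71 [206. 254.] [697. 319.]
scraper 0.65 [356. 303.] [306. 330.]
scraper 0.23 [247. 236.] [634. 225.]
wrist 3 [117. 517. 374.]
0.95 [191.2518035  488.95125354 231.31804457] [3.47294299e-05 1.85322940e-01 9.82677672e-01 1.31549459e-05] 0.9997709441850946
```

View pics/scene0.png

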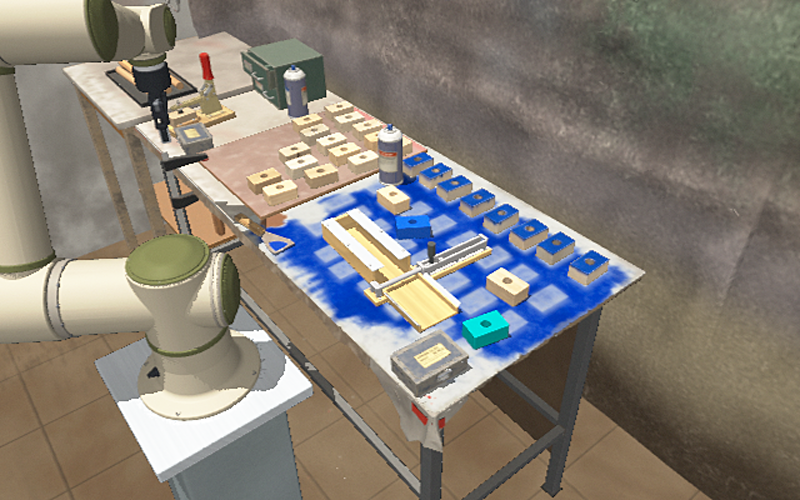

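View pics/side0.png

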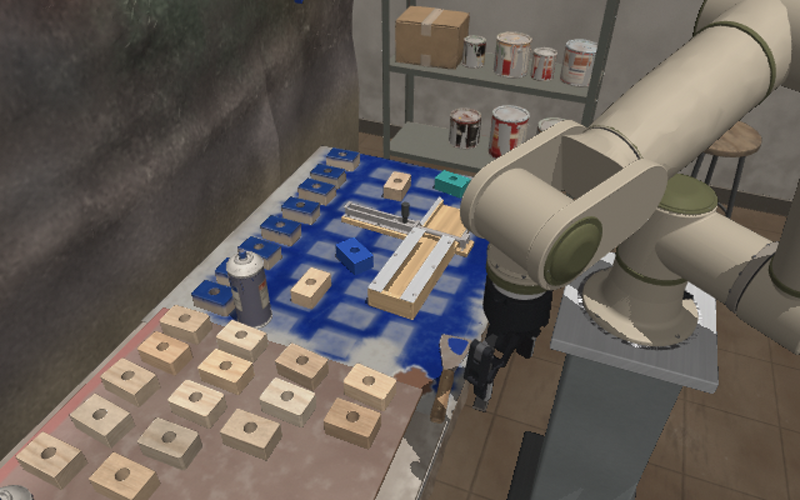

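The sheet holds two bare pine blocks, at scene (800 px) ≈ (508,286) and (393,198). Look-alikes to leave are the blue block at (413,225), the turquoise one at (487,328), the painted row from (420,160) to (588,265), and the blocks on the brown board. The tin is at (430,360), the can at (390,155) and the scraper at (265,235). I'll move over the sheet for a close look.

Emit:
send_rows --pt "-1 -0.048 -0.036 -0.015 0 0 0" --pt "-1 -0.048 -0.036 -0.015 0 0 0" --pt "-1 -0.048 -0.036 -0.015 0 0 0" --pt "-1 -0.048 -0.036 -0.015 0 0 0" --pt "-1 -0.048 -0.036 -0.015 0 0 0" --pt "-1 -0.048 -0.036 -0.015 0 0 0" --pt "-1 -0.048 -0.036 -0.015 0 0 0" --pt "-1 -0.048 -0.036 -0.015 0 0 0" --pt "-1 -0.048 -0.036 -0.015 0 0 0" --pt "-1 -0.048 -0.036 -0.015 0 0 0"

```text
time_s: 2.2
eef_pos: [507.8, -23.1, 381.9]
ee_rot: [0.0, 0.185, 0.983, 0.0]
force: [0.0, 0.6, 0.7]
grip_width: 1.0
grip_force: 0.0
```

```bash
cat >> h.py <<'E'
from scipy.spatial.transform import Rotation as Ro
def pose():
    s=ctrl.sense(); w,x,y,z=s["ee_rot"]; return np.array(s["eef_pos"]),Ro.from_quat([x,y,z,w]).as_matrix(),s
def go(xyz=None,yaw=None):
    "yaw: wanted world angle of tool x, deg. prints shift in tool axes (m) and turn about tool z (rad)"
    p,R,s=pose(); a=np.degrees(np.arctan2(R[1,0],R[0,0]))
    print("t",round(s["time_s"],1),"tcp",p.round(1),"yaw",round(a,1),"tilt",np.round(R[2,:2],3),"w",round(s["grip_width"],3),"gf",np.round(s["grip_force"],1),"F",np.round(s["force"],1))
    if xyz is not None: print(" shift tool", (R.T@(np.array(xyz)-p)/1000).round(4))
    if yaw is not None: print(" turn z rad", round(-np.radians((yaw-a+180)%360-180),3))
def look(n="wrist",s=1.25,name=None,qs=(("rack",0),("rack_cover",46),("keeper",24),("bolt_knob",64),("block_26",0))):
    p=ctrl.capture(n)
    if name: save(p,name,s=s)
    for q,z in qs:
        for d in ctrl.landmark_of(q,p)[:8]: print(q,round(d["score"],2),np.round(d["point"]),ray(p,d["point"],z).round(1)[:2])
    return p
E
python3 - <<'E'
from h import *
go(); look(name="w1")
E
```

```text
t 2.2 tcp [507.8 -23.1 381.9] yaw 158.6 tilt [-0.  0.] w 1.0 gf 0.0 F [0.  0.6 0.7]
rack 0.7 [293. 120.] [436.2 -44.3]
rack_cover 0.76 [309. 119.] [444.1 -15. ]
keeper 0.88 [280.  89.] [382.1 -43.5]
bolt_knob 0.79 [308. 177.] [530.7 -50.7]
block_26 0.83 [389. 174.] [595.4  88.5]
block_26 0.79 [195. 186.] [ 480.6 -270. ]
block_26 0.73 [253. 230.] [ 606.1 -204.6]
block_26 0.68 [277.  88.] [377.1 -50.6]
block_26 0.56 [459. 168.] [632.9 215.1]
```

View pics/w1.png

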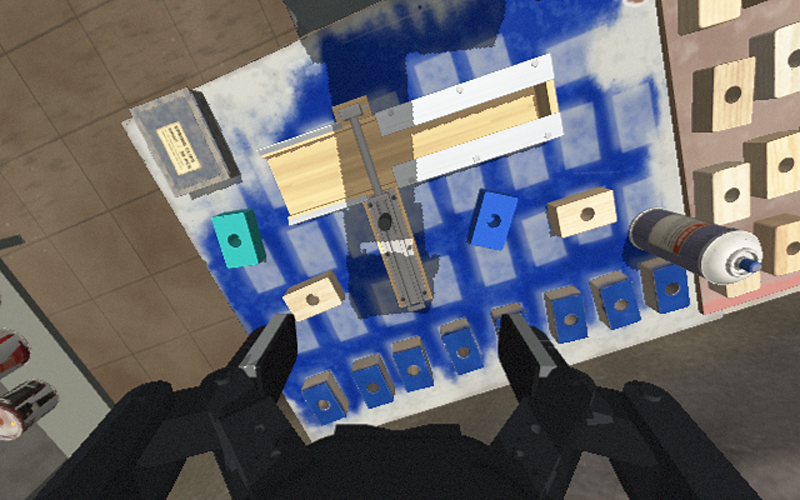

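Both bare blocks show: (313,297), which is the one at about (606,-205), and (582,212), at about (595,88). Blue is at (493,222) and turquoise at (236,238). Next is a close crop to check the choice and measure the rack.

Run:
```python
from h import *
p=ctrl.capture("wrist"); import pickle; pickle.dump(p,open("w1.pkl","wb"))
im=p["img"].copy(); 
q=dict(p); q["img"]=np.clip(255*(im/255.)**0.6,0,255).astype(np.uint8)
save(q,"w1c",crop=(200,40,266,200),s=3)
```

```text
(no output)
```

View pics/w1c.png

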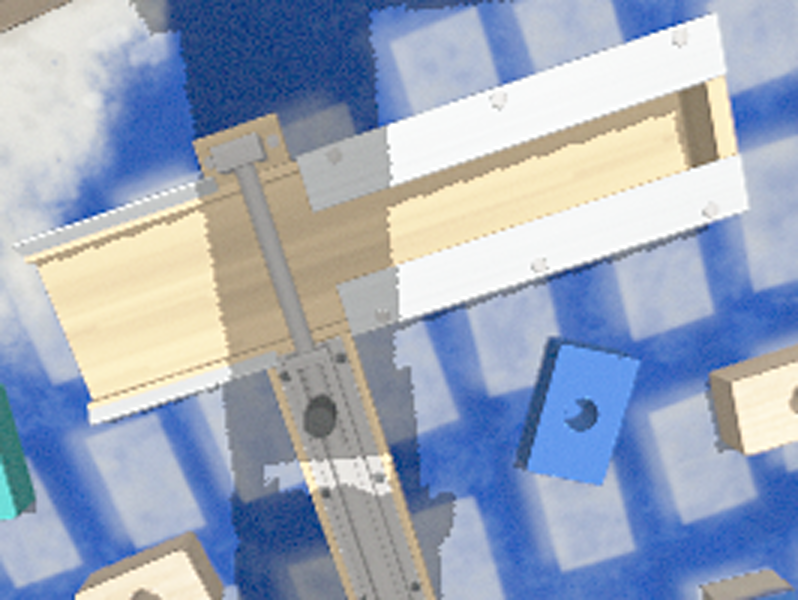

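The crop confirms it: the block at lower left and the one at right are bare pine, and the rod lies across the track. Now to fit the rack pose.

Run:
```python
from h import *; import pickle
p=pickle.load(open("w1.pkl","rb"))
o=lambda u,v:(200+u/3,40+v/3)
for n,u,v,z in(("Lmouth+",314,210,49),("Lmouth-",340,286,49),("Lend+",722,75,49),("Lend-",741,153,49),("rodA",247,175,30),("rodB",302,345,30),("knobtop",320,410,82),("floor-140+",37,262,6),("floor-140-",93,402,6)):
    print(n,ray(p,o(u,v),z).round(1)[:2])
# blocks: segment bare-pine tops near landmarks
im=p["img"]; hsv=cv2.cvtColor(im,cv2.COLOR_RGB2HSV)
for c in((253,230),(389,174),(466,170)):
    m=((hsv[:,:,0]>8)&(hsv[:,:,0]<30)&(hsv[:,:,2]>165)&(hsv[:,:,1]>30)).astype(np.uint8)
    m[:c[1]-30]=0;m[c[1]+30:]=0;m[:,:c[0]-35]=0;m[:,c[0]+35:]=0
    cs,_=cv2.findContours(m,cv2.RETR_EXTERNAL,cv2.CHAIN_APPROX_NONE)
    k=max(cs,key=cv2.contourArea)[:,0,:]
    W=np.array([ray(p,x,34)[:2] for x in k],np.float32)
    print(c,cv2.minAreaRect(W))
```

```text
Lmouth+ [427.6 -13.7]
Lmouth- [470.  -15.4]
Lend+ [442.4 206.9]
Lend- [482.9 207.4]
rodA [396.8 -42.2]
rodB [495.1 -49.6]
knobtop [524.5 -47.9]
floor-140+ [ 394.5 -181.4]
floor-140- [ 483.6 -188.8]
(253, 230) ((611.4047241210938, -207.20498657226562), (48.67108917236328, 79.7665786743164), 2.6640689373016357)Traceback (most recent call last):
  File "<stdin>", line 12, in <module>
ValueError: max() iterable argument is empty
```

Rack origin is about (447,-45) with its x axis at 86.2°, and the bolt is home. I'll move to the knob with tool y along rack x.

Emit:
send_rows --pt "-1 0 0 0 0 0 -0.154" --pt "-1 0 0 0 0 0 -0.153" --pt "-1 -0.02 -0.025 0.03 0 0 0" --pt "-1 0 0 0.055 0 0 0" --pt "-1 0 0 0.055 0 0 0" --pt "-1 0 0 0.05 0 0 0" --pt "-1 0 0 0.05 0 0 0" --pt "-1 0 0 0.05 0 0 0" --pt "-1 0 0 0.042 0 0 0" --pt "-1 0 0 0 0 0 0" --squeeze 40

```text
time_s: 3.8
eef_pos: [523.8, -46.0, 47.6]
ee_rot: [-0.003, 0.032, 0.999, 0.001]
force: [0.2, -1.0, 0.4]
grip_width: 0.999
grip_force: 0.0
```

Emit:
send_rows --pt "1 0 0 0 0 0 0" --pt "1 0 0 0 0 0 0" --pt "1 0 0 0 0 0 0" --pt "1 0 0 0 0 0 0" --pt "1 0 0 0 0 0 0" --pt "1 0 0 0 0 0 0" --pt "1 0 0 0 0 0 0" --pt "1 0 0 0 0 0 0" --pt "1 0 0 0 0 0 0" --pt "1 0 0 0 0 0 0"

```text
time_s: 5.05
eef_pos: [526.3, -49.7, 50.4]
ee_rot: [0.001, 0.033, 0.999, -0.002]
force: [-2.7, -12.7, 4.1]
grip_width: 0.193
grip_force: 40.1
```

Emit:
send_rows --pt "1 -0.008 0 0 0 0 0" --pt "1 -0.014 0 0 0 0 0" --pt "1 -0.016 0 0 0 0 0" --pt "1 -0.016 0 0 0 0 0" --pt "1 -0.016 0 0 0 0 0" --pt "1 -0.016 0 0 0 0 0" --pt "1 -0.016 0 0 0 0 0" --pt "1 -0.014 0 0 0 0 0" --pt "1 -0.003 0 0 0 0 0" --pt "1 0 0 0 0 0 0"

```text
time_s: 6.3
eef_pos: [639.9, -57.0, 49.9]
ee_rot: [-0.006, 0.033, 0.999, -0.001]
force: [-31.7, -8.9, 18.4]
grip_width: 0.196
grip_force: 42.0
```

Run:
```python
from h import *
go(); look(n="scene",qs=(("bolt_knob",64),("block_26",0)));p=look(name="w2",qs=(("bolt_knob",64),));
```

```text
t 6.3 tcp [639.9 -57.   49.9] yaw 176.2 tilt [ 0.012 -0.003] w 0.196 gf 42.0 F [-31.7  -8.9  18.4]
bolt_knob 0.43 [375. 185.] [643.7 -54.4]
block_26 0.94 [314. 164.] [636.2 221.4]
block_26 0.76 [385. 266.] [ 488.8 -257.7]
block_26 0.63 [404. 232.] [ 620.8 -198.2]
bolt_knob 0.71 [318. 276.] [645.3 -58.5]
```

Bolt is at its stop (knob seen at x≈645, where it should be fully drawn). Releasing and rising, then turning for block A.

Emit:
send_rows --pt "-1 0 0 0 0 0 0" --pt "-1 0 0 0 0 0 0" --pt "-1 0 0 0 0 0 0" --pt "-1 0 0 0 0 0 0" --pt "-1 0 0 0 0 0 0" --pt "-1 0 0 -0.05 0 0 0" --pt "-1 0 0 -0.05 0 0 0" --pt "-1 0 0 -0.05 0 0 0" --pt "-1 0 0 0 0 0 0.18" --pt "-1 0 0 0 0 0 0.18"

```text
time_s: 7.8
eef_pos: [644.3, -55.2, 199.9]
ee_rot: [0.0, 0.214, 0.977, -0.0]
force: [-0.2, -0.2, -0.0]
grip_width: 1.003
grip_force: 0.0
```

Emit:
send_rows --pt "-1 0 0 -0.01 0 0 0.18" --pt "-1 0 0 -0.01 0 0 0.18" --pt "-1 0 0 -0.01 0 0 0.18" --pt "-1 0 0 0 0 0 0.18" --pt "-1 0 0 0 0 0 0.18" --pt "-1 0 0 0 0 0 0.18" --pt "-1 -0.06 0 0 0 0 0" --pt "-1 -0.06 0 0 0 0 0" --pt "-1 -0.06 0 0 0 0 0" --pt "-1 -0.02 0 0 0 0 0"

```text
time_s: 9.05
eef_pos: [656.5, -258.4, 228.5]
ee_rot: [-0.0, 0.685, 0.729, -0.0]
force: [0.1, 0.0, -0.7]
grip_width: 1.002
grip_force: 0.0
```

```bash
cat >> h.py <<'E'
def block(p,c,z=34,r=60):
    "top face of the bare-pine block near pixel c -> world rect"
    x,y=map(int,c); hsv=cv2.cvtColor(p["img"],cv2.COLOR_RGB2HSV)
    m=((hsv[:,:,0]>6)&(hsv[:,:,0]<32)&(hsv[:,:,1]>30)&(hsv[:,:,2]>185)).astype(np.uint8)
    k=np.zeros_like(m); k[max(0,y-r):y+r,max(0,x-r):x+r]=1
    cs,_=cv2.findContours(m*k,cv2.RETR_EXTERNAL,cv2.CHAIN_APPROX_NONE)
    if not cs: print("none"); return
    k=max(cs,key=cv2.contourArea)[:,0,:]
    W=np.array([ray(p,a,z)[:2] for a in k],np.float32); R=cv2.minAreaRect(W); print("rect",np.round(R[0],1),np.round(R[1],1),round(R[2],1))
E
python3 - <<'E'
from h import *
p=look(name="w3",qs=(("block_26",0),("bolt_knob",64)))
go((611.4,-207.2,80),92.7); block(p,proj(p,(611,-207,34)),r=110)
E
```

```text
block_26 0.65 [286. 127.] [ 611.3 -206.9]
block_26 0.57 [190. 167.] [ 483.8 -266.9]
bolt_knob 0.46 [286. 124.] [ 618.9 -199.5]
t 9.2 tcp [ 657.  -255.2  228.8] yaw 93.7 tilt [ 0.001 -0.   ] w 0.998 gf 0.0 F [-0.2  0.3 -0.5]
 shift tool [ 0.0508 -0.0424  0.1488]
 turn z rad 0.017
rect [ 627.2 -195.3] [15.  55.9] 1.8
```

View pics/w3.png

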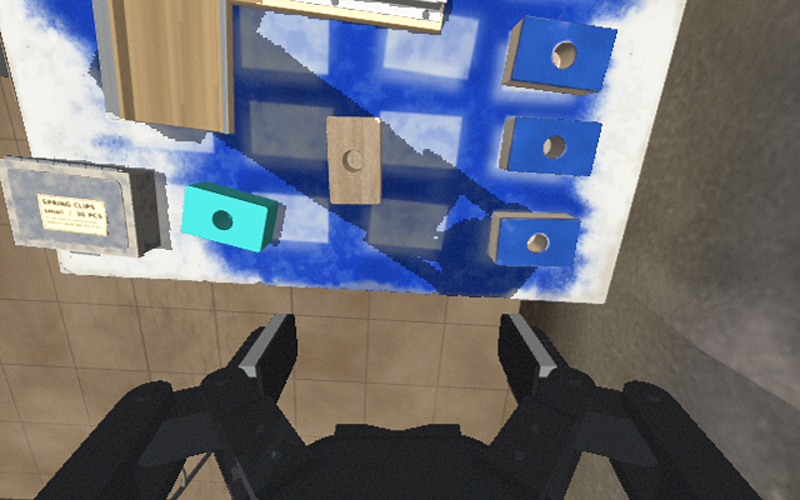

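Block A sits at (354,161), with its long axis along image columns. Turquoise is at (230,216) and the painted row is at right, with clear room for the fingers.

Emit:
send_rows --pt "-1 0.025 -0.021 0.02 0 0 0.017" --pt "-1 0.026 -0.021 0.03 0 0 0" --pt "-1 0 0 0.04 0 0 0" --pt "-1 0 0 0.04 0 0 0" --pt "-1 0 0 0.04 0 0 0" --pt "-1 0 0 0.03 0 0 0" --pt "-1 0 0 0.023 0 0 0" --pt "-1 0 0 0 0 0 0" --pt "1 0 0 0 0 0 0" --pt "1 0 0 0 0 0 0" --squeeze 50

```text
time_s: 10.45
eef_pos: [613.0, -206.2, 7.7]
ee_rot: [0.001, 0.69, 0.724, 0.0]
force: [0.1, 0.2, 0.7]
grip_width: 0.603
grip_force: 0.0
```

Emit:
send_rows --pt "1 0 0 0 0 0 0" --pt "1 0 0 0 0 0 0" --pt "1 0 0 0 0 0 0" --pt "1 0 0 0 0 0 0" --pt "1 0 0 -0.03 0 0 0" --pt "1 0 0 -0.04 0 0 0" --pt "1 0 0 -0.04 0 0 0" --pt "1 0 0 0 0 0 -0.18" --pt "1 0 0 0 0 0 -0.18" --pt "1 0 0 0 0 0 0"

```text
time_s: 11.7
eef_pos: [612.3, -206.3, 116.5]
ee_rot: [0.0, 0.55, 0.835, 0.0]
force: [-0.3, -0.2, 0.1]
grip_width: 0.567
grip_force: 52.0
```

Run:
```python
from h import *
go((441.5,-133,116),176.2)
```

```text
t 11.7 tcp [ 612.3 -206.3  116.5] yaw 113.3 tilt [-0.  0.] w 0.567 gf 52.0 F [-0.3 -0.2  0.1]
 shift tool [ 0.1348 -0.128   0.0005]
 turn z rad -1.098
```

Emit:
send_rows --pt "1 0 0 0 0 0 -0.183" --pt "1 0 0 0 0 0 -0.183" --pt "1 0 0 0 0 0 -0.183" --pt "1 0 0 0 0 0 -0.183" --pt "1 0 0 0 0 0 -0.183" --pt "1 0 0 0 0 0 -0.183" --pt "1 0.045 0.019 0 0 0 0" --pt "1 0.045 0.019 0 0 0 0" --pt "1 0.045 0.019 0 0 0 0" --pt "1 0.04 0.018 0 0 0 0"

```text
time_s: 12.95
eef_pos: [441.1, -119.3, 116.4]
ee_rot: [0.0, 0.035, 0.999, -0.0]
force: [-0.2, 0.8, 0.2]
grip_width: 0.566
grip_force: 51.9
```

Emit:
send_rows --pt "1 0 0 0.02 0 0 0" --pt "1 0 0 0.02 0 0 0" --pt "1 0 0 0.02 0 0 0" --pt "1 0 0 0 0 0 0" --pt "1 0 0 0 0 0 0" --pt "1 0 0 0 0 0 0" --pt "1 0 0 0 0 0 0" --pt "1 0 0 0 0 0 0" --pt "1 0 0 0 0 0 0" --pt "1 0 0 0 0 0 0"

```text
time_s: 14.2
eef_pos: [442.6, -120.1, 56.3]
ee_rot: [0.0, 0.032, 0.999, -0.0]
force: [0.3, -0.4, -0.9]
grip_width: 0.563
grip_force: 52.0
```

Run:
```python
from h import *
go((442.3,-120,60),176.2)
p=look(name="w4"); import pickle; pickle.dump(p,open("w4.pkl","wb"))
```

```text
t 14.2 tcp [ 442.6 -120.1   56.3] yaw 176.3 tilt [-0. -0.] w 0.563 gf 52.0 F [ 0.3 -0.4 -0.9]
 shift tool [ 0.0003  0.0001 -0.0037]
 turn z rad 0.001
rack 0.89 [418. 213.] [443.9 -45.4]
rack 0.52 [494. 244.] [473.6  15.6]
rack_cover 0.78 [493. 239.] [444.9 -15.8]
keeper 0.65 [438. 134.] [382.7 -43.7]
block_26 0.93 [318. 246.] [ 466.7 -122.7]
block_26 0.84 [137. 274.] [ 483.2 -272.2]
block_26 0.71 [559. 357.] [593.6  90.3]
```

View pics/w4.png

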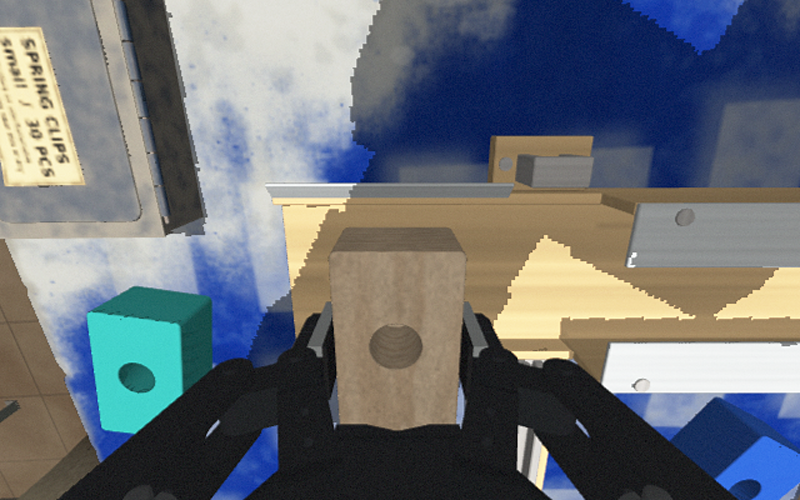

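Run:
```python
from h import *; import pickle
p=pickle.load(open("w4.pkl","rb"))
a=np.radians(86.2);u=np.array([np.cos(a),np.sin(a)]);v=np.array([-u[1],u[0]]);O=np.array([447.3,-45.2])
for n,c,r,z in(("lip+in",632,267,49),("lip+in far",790,267,49),("lip-in",608,343,49),("lip-in far",790,343,49),("lip+out",640,203,49),("lip-out",604,391,49),("bl top L",330,252,85),("bl top R",466,252,85),("bl bot L",342,228,51),("bl bot R",458,228,51),("rodtip/keeper",555,160,37),("floor end+",282,204,6)):
    w=ray(p,(c/1.25,r/1.25),z)[:2]; print(n,w.round(1),"rack",(u@(w-O)).round(1),(v@(w-O)).round(1))
```

```text
lip+in [427.5 -12.5] rack 31.3 21.9
lip+in far [432.1  59.6] rack 103.5 22.1
lip-in [467.2 -18.6] rack 27.8 -18.1
lip-in far [472.9  70.8] rack 117.4 -17.9
lip+out [397.8 -13.3] rack 28.6 51.5
lip-out [496.  -17.2] rack 31.1 -46.8
bl top L [ 399.9 -141.5] rack -99.2 40.9
bl top R [402.8 -95. ] rack -52.6 41.1
bl bot L [ 400.2 -142.6] rack -100.3 40.6
bl bot R [403.4 -92.1] rack -49.7 40.7
rodtip/keeper [378.4 -46. ] rack -5.4 68.7
floor end+ [ 395.6 -182.4] rack -140.4 42.5
```

Emit:
send_rows --pt "1 0.0015 0 0.01 0 0 0" --pt "1 0 0 0.01 0 0 0" --pt "1 0 0 0.008 0 0 0" --pt "1 0 0 0.007 0 0 0" --pt "1 0 0 0.005 0 0 0" --pt "1 0 0 0.003 0 0 0" --pt "1 0 0 0.001 0 0 0" --pt "1 0 0 0 0 0 0" --pt "1 0 0 0 0 0 0" --pt "1 0 0 0 0 0 0"

```text
time_s: 15.75
eef_pos: [441.1, -120.0, 13.7]
ee_rot: [-0.0, 0.032, 0.999, -0.0]
force: [-8.9, 2.8, 22.9]
grip_width: 0.565
grip_force: 54.9
```

Run:
```python
from h import *
go()
```

```text
t 15.8 tcp [ 441.1 -120.    13.7] yaw 176.3 tilt [ 0. -0.] w 0.565 gf 54.9 F [-8.9  2.8 22.9]
```

Emit:
send_rows --pt "0 0.002 0 0 0 0 0" --pt "0 0 0 0 0 0 0" --pt "-0.6 0 0 0 0 0 0" --pt "-0.6 0 0 0 0 0 0" --pt "-0.6 0 0 0 0 0 0" --pt "-0.6 0 0 -0.03 0 0 0" --pt "-0.6 0 0 -0.04 0 0 0" --pt "-0.6 0 0 -0.04 0 0 0" --pt "-0.6 0 0 0 0 0 0" --pt "-0.6 0 0 0 0 0 0"

```text
time_s: 17.0
eef_pos: [438.7, -119.7, 121.5]
ee_rot: [-0.001, 0.032, 0.999, 0.0]
force: [-0.8, -0.3, 0.0]
grip_width: 0.804
grip_force: 0.0
```

Run:
```python
from h import *
go()
p=look(name="w5"); import pickle; pickle.dump(p,open("w5.pkl","wb"))
```

```text
t 17.0 tcp [ 438.7 -119.7  121.5] yaw 176.3 tilt [0.001 0.001] w 0.804 gf 0.0 F [-0.8 -0.3  0. ]
rack 0.84 [393. 192.] [442.1 -46.4]
rack_cover 0.79 [444. 209.] [445.2 -16.1]
keeper 0.58 [405. 133.] [383.8 -44.1]
keeper 0.29 [138.  94.] [ 339.2 -259. ]
bolt_knob 0.33 [140.  96.] [ 343.7 -234.4]
block_26 0.93 [316. 195.] [ 440.9 -122.4]
block_26 0.89 [510. 312.] [593.5  89.1]
block_26 0.8 [616. 333.] [632.4 217.2]
block_26 0.8 [178. 243.] [ 483.4 -270.4]
```

View pics/w5.png

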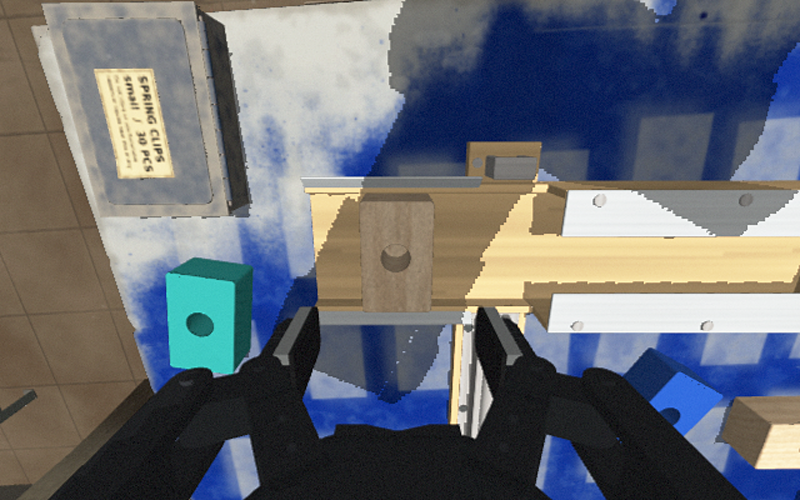

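Block A sits flat and square in the track at (398,256). Now push with closed fingers from behind.

Emit:
send_rows --pt "1 -0.001 -0.018 0 0 0 0" --pt "1 0 -0.018 0 0 0 0" --pt "1 0 -0.018 0 0 0 0" --pt "1 0 0 0 0 0 0" --pt "1 0 0 0 0 0 0" --pt "1 0 0 0.03 0 0 0" --pt "1 0 0 0.03 0 0 0" --pt "1 0 0 0.03 0 0 0" --pt "1 0 0 0.015 0 0 0" --pt "1 0 0 0 0 0 0"

```text
time_s: 18.55
eef_pos: [436.5, -173.4, 17.0]
ee_rot: [-0.001, 0.032, 0.999, 0.0]
force: [0.5, 0.0, -0.5]
grip_width: -0.004
grip_force: 0.0
```

Emit:
send_rows --pt "1 0 0.01 0 0 0 0" --pt "1 0 0.01 0 0 0 0" --pt "1 0 0.015 0 0 0 0" --pt "1 0 0.015 0 0 0 0" --pt "1 0 0.015 0 0 0 0" --pt "1 0 0.015 0 0 0 0" --pt "1 0 0.015 0 0 0 0" --pt "1 0 0.015 0 0 0 0" --pt "1 0 0.015 0 0 0 0" --pt "1 0 0.01 0 0 0 0"

```text
time_s: 19.8
eef_pos: [445.4, -38.1, 17.3]
ee_rot: [-0.0, 0.032, 0.999, 0.0]
force: [-0.1, -0.7, -1.0]
grip_width: 0.004
grip_force: 0.2
```

Run:
```python
from h import *
go()
p=look(name="w6")
```

```text
t 19.8 tcp [445.4 -38.1  17.3] yaw 176.3 tilt [0. 0.] w 0.004 gf 0.2 F [-0.1 -0.7 -1. ]
rack 0.69 [307. 238.] [442.8 -46.1]
keeper 0.66 [301. 148.] [383.5 -43.2]
block_26 0.84 [381. 242.] [4.487e+02 4.000e-01]
```

View pics/w6.png

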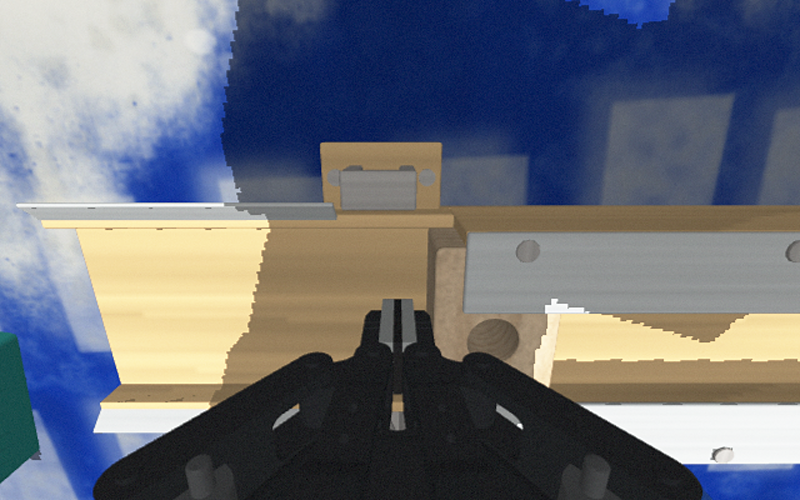

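Block A is entering under the lips, its rear face near (435,300). I'll push 20 mm more, retreat, and look at block B from above.

Emit:
send_rows --pt "1 0 0.01 0 0 0 0" --pt "1 0 0.01 0 0 0 0" --pt "1 0 0 0 0 0 0" --pt "1 0 -0.03 0 0 0 0" --pt "1 0 0 -0.03 0 0 0" --pt "1 0 0 -0.05 0 0 0" --pt "1 0 0 -0.05 0 0 0" --pt "-1 0 0 -0.05 0 0 0" --pt "-1 0 0 0 0 0 0.18" --pt "-1 0 0 0 0 0 0.18"

```text
time_s: 21.35
eef_pos: [444.7, -49.1, 197.7]
ee_rot: [0.0, 0.214, 0.977, -0.0]
force: [-0.3, 0.9, 0.4]
grip_width: 0.634
grip_force: 0.0
```

Emit:
send_rows --pt "-1 0 0 0 0 0 0.18" --pt "-1 0 0 0 0 0 0.18" --pt "-1 0 0 0 0 0 0.18" --pt "-1 0 0 0 0 0 0.18" --pt "-1 0 0 0 0 0 0.18" --pt "-1 0 0 0 0 0 0.18" --pt "-1 0.017 0.051 0 0 0 0" --pt "-1 0.017 0.051 0 0 0 0" --pt "-1 0.017 0.05 0 0 0 0" --pt "-1 0 0 0 0 0 0"

```text
time_s: 22.6
eef_pos: [594.5, 13.0, 195.8]
ee_rot: [-0.001, 0.683, 0.731, -0.0]
force: [-0.6, -0.2, -0.6]
grip_width: 1.0
grip_force: 0.0
```

Run:
```python
from h import *
go()
p=look(name="w7"); import pickle; pickle.dump(p,open("w7.pkl","wb"))
```

```text
t 22.6 tcp [594.5  13.  195.8] yaw 93.9 tilt [ 0.    -0.001] w 1.0 gf 0.0 F [-0.6 -0.2 -0.6]
rack 0.87 [202. 210.] [448.8 -44.2]
rack_cover 0.7 [185. 200.] [449.3 -14.9]
keeper 0.75 [137. 211.] [380.6 -41.2]
bolt_knob 0.73 [355. 252.] [639.8 -56.5]
block_26 0.87 [324. 107.] [595.1  92.3]
block_26 0.65 [232. 346.] [ 480.6 -265. ]
block_26 0.62 [194. 164.] [442.4  15. ]
block_26 0.23 [186. 202.] [427.8 -34.1]
```

View pics/w7.png

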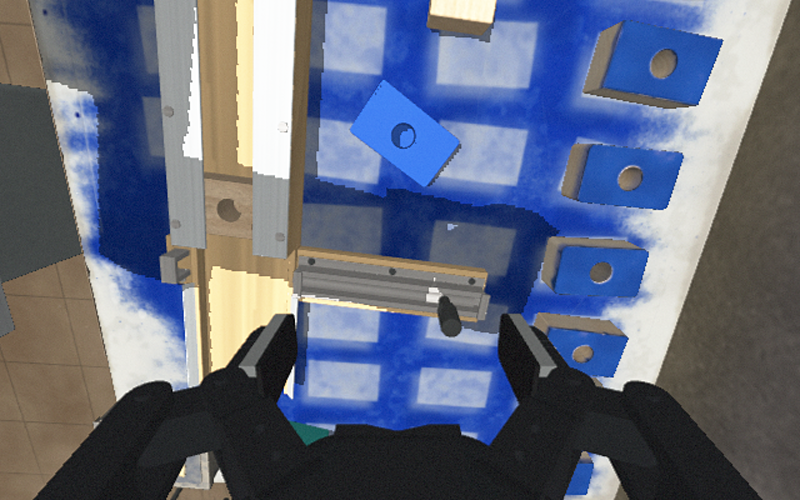

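The bare block here is only at (462,10). The thing at (404,135) is the blue look-alike, standing at about (595,90), so block B is at about (633,216). Block A sits under the lips at (229,210). Going over B.

Emit:
send_rows --pt "-1 0.05 0.016 0 0 0 0" --pt "-1 0.05 0.016 0 0 0 0" --pt "-1 0.049 0.016 0 0 0 0" --pt "-1 0 0 0 0 0 0" --pt "-1 0 0 0 0 0 0" --pt "-1 0 0 0 0 0 0" --pt "-1 0 0 0 0 0 0" --pt "-1 0 0 0 0 0 0" --pt "-1 0 0 0 0 0 0" --pt "-1 0 0 0 0 0 0"

```text
time_s: 24.15
eef_pos: [631.1, 163.6, 197.3]
ee_rot: [-0.0, 0.683, 0.73, -0.0]
force: [-0.4, 0.6, -0.1]
grip_width: 1.001
grip_force: 0.0
```

Run:
```python
from h import *
p=look(name="w8",qs=(("block_26",0),("spray_can",0)))
go((633,216,5)); block(p,proj(p,(633,216,34)),r=50)
```

```text
block_26 0.98 [284. 226.] [590.5  91. ]
block_26 0.94 [178. 270.] [445.4  13.4]
block_26 0.62 [323. 127.] [632.7 219.9]
block_26 0.27 [394.  40.] [702.8 316.1]
spray_can 0.7 [395.  38.] [703.8 318.7]
t 24.3 tcp [631.1 163.7 197.3] yaw 93.8 tilt [-0. -0.] w 1.005 gf 0.0 F [ 1.1 -0.1 -0.3]
 shift tool [0.0521 0.0054 0.1923]
rect [626.7 217.7] [79.7 36.1] 87.5
```

View pics/w8.png

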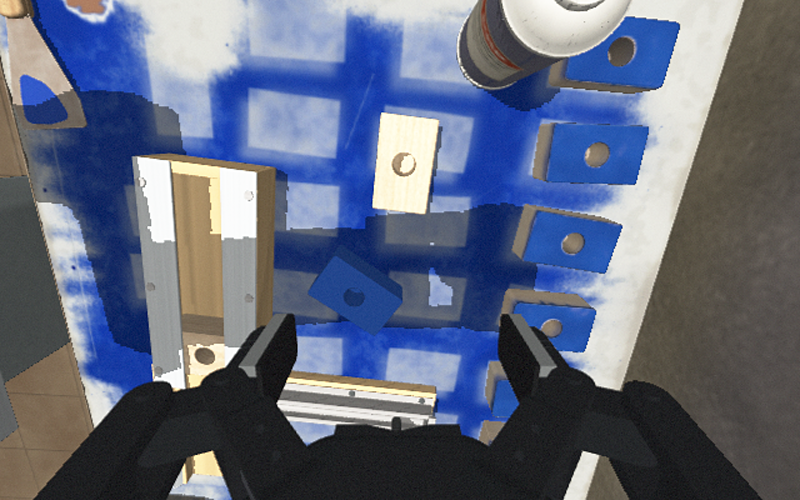

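Run:
```python
from h import *
p=ctrl.capture("wrist")
c=np.array([ray(p,(a/1.25,b/1.25),34)[:2] for a,b in((382,113),(440,119),(431,214),(373,208))]); print(c.round(1),c.mean(0).round(1)); d=c[0]+c[1]-c[2]-c[3]; print(np.degrees(np.arctan2(d[1],d[0])))
x,y=c.mean(0); go((x,y,5),np.degrees(np.arctan2(d[1],d[0])))
```

```text
[[611.8 257.5]
 [659.6 256.1]
 [659.9 176.5]
 [608.1 178.5]] [634.8 217.1]
88.74656857921676
t 24.4 tcp [631.1 163.7 197.3] yaw 93.8 tilt [-0.  0.] w 1.001 gf 0.0 F [-0.   0.4  0. ]
 shift tool [0.0531 0.0073 0.1923]
 turn z rad 0.088
```

Emit:
send_rows --pt "-1 0.03 0.004 0 0 0 0" --pt "-1 0.023 0.003 0 0 0 0" --pt "-1 0 0 0.03 0 0 0.09" --pt "-1 0 0 0.04 0 0 0" --pt "-1 0 0 0.04 0 0 0" --pt "-1 0 0 0.04 0 0 0" --pt "-1 0 0 0.03 0 0 0" --pt "-1 0 0 0.012 0 0 0" --pt "-1 0 0 0 0 0 0" --pt "1 0 0 0 0 0 0" --squeeze 50

```text
time_s: 25.6
eef_pos: [635.4, 217.2, 6.9]
ee_rot: [0.001, 0.715, 0.699, 0.001]
force: [-0.7, -0.6, 0.3]
grip_width: 0.819
grip_force: 0.0
```

Emit:
send_rows --pt "1 0 0 0 0 0 0" --pt "1 0 0 0 0 0 0" --pt "1 0 0 0 0 0 0" --pt "1 0 0 0 0 0 0" --pt "1 0 0 0 0 0 0" --pt "1 0 0 -0.03 0 0 0" --pt "1 0 0 -0.04 0 0 0" --pt "1 0 0 -0.05 0 0 0" --pt "1 0 0 -0.03 0 0 0" --pt "1 0 0 0 0 0 0"

```text
time_s: 26.85
eef_pos: [635.4, 217.2, 157.8]
ee_rot: [0.001, 0.716, 0.699, 0.002]
force: [0.2, -0.2, -1.9]
grip_width: 0.558
grip_force: 52.1
```

Run:
```python
from h import *
go((440.5,-119.8,116),176.3)
```

```text
t 26.9 tcp [635.4 217.2 157.8] yaw 88.6 tilt [0.001 0.005] w 0.558 gf 52.1 F [ 0.2 -0.2 -1.9]
 shift tool [-0.3416 -0.187   0.0406]
 turn z rad -1.53
```

Emit:
send_rows --pt "1 -0.0488 -0.0267 0 0 0 0" --pt "1 -0.0488 -0.0267 0 0 0 0" --pt "1 -0.0488 -0.0267 0 0 0 0" --pt "1 -0.0488 -0.0267 0 0 0 0" --pt "1 -0.0488 -0.0267 0 0 0 0" --pt "1 -0.0488 -0.0267 0 0 0 0" --pt "1 -0.0488 -0.0267 0 0 0 0" --pt "1 0 0 0 0 0 -0.17" --pt "1 0 0 0 0 0 -0.17" --pt "1 0 0 0 0 0 -0.17"

```text
time_s: 28.1
eef_pos: [438.7, -119.8, 153.9]
ee_rot: [-0.001, 0.514, 0.858, -0.0]
force: [-0.5, -0.2, -0.8]
grip_width: 0.563
grip_force: 52.2
```

Emit:
send_rows --pt "1 0 0 0 0 0 -0.17" --pt "1 0 0 0 0 0 -0.17" --pt "1 0 0 0 0 0 -0.17" --pt "1 0 0 0.02 0 0 -0.17" --pt "1 0 0 0.03 0 0 -0.17" --pt "1 0 0 0.03 0 0 -0.17" --pt "1 0 0 0.02 0 0 0" --pt "1 0 0 0 0 0 0" --pt "1 0 0 0 0 0 0" --pt "1 0 0 0 0 0 0"

```text
time_s: 29.35
eef_pos: [439.8, -120.2, 55.9]
ee_rot: [0.001, 0.032, 0.999, -0.0]
force: [-0.5, 0.2, 0.5]
grip_width: 0.558
grip_force: 52.1
```

Run:
```python
from h import *
p=look(name="w9")
go((440.5,-119.8,56),176.3)
```

```text
rack 0.89 [418. 219.] [445.7 -45. ]
rack_cover 0.84 [493. 247.] [447.1 -15.2]
keeper 0.86 [439. 138.] [382.3 -43.2]
block_26 0.93 [317. 247.] [ 464.9 -123.3]
block_26 0.85 [520. 226.] [456.1  33.3]
block_26 0.62 [136. 277.] [ 482.6 -273.3]
block_26 0.6 [554. 360.] [593.9  86. ]
t 29.6 tcp [ 439.6 -120.    55.5] yaw 176.3 tilt [-0. -0.] w 0.559 gf 52.1 F [ 0.4 -0.1 -1. ]
 shift tool [-0.0009  0.0003 -0.0005]
 turn z rad -0.0
```

View pics/w9.png

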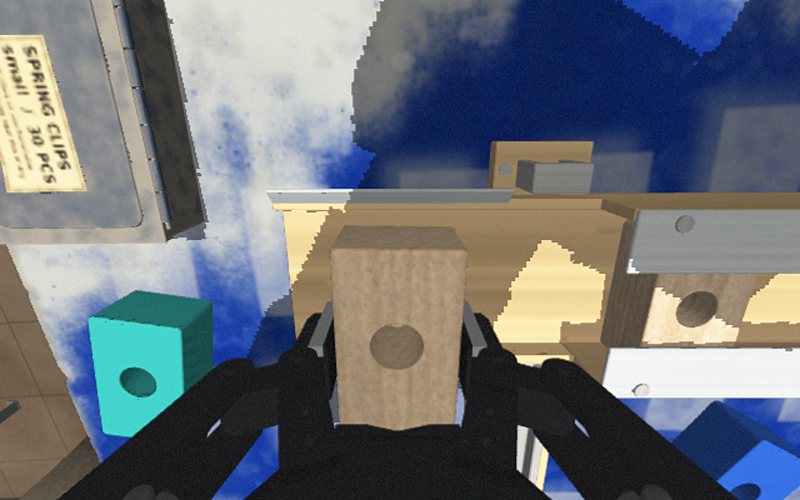

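Same approach as before, with block A under the lips at (697,310). Lowering B.

Emit:
send_rows --pt "1 -0.001 0 0.01 0 0 0" --pt "1 0 0 0.01 0 0 0" --pt "1 0 0 0.008 0 0 0" --pt "1 0 0 0.006 0 0 0" --pt "1 0 0 0.004 0 0 0" --pt "1 0 0 0.002 0 0 0" --pt "1 0 0 0.001 0 0 0" --pt "1 0 0 0 0 0 0" --pt "1 0 0 0 0 0 0" --pt "1 0 0 0 0 0 0"

```text
time_s: 30.9
eef_pos: [440.6, -120.1, 14.4]
ee_rot: [0.0, 0.032, 0.999, -0.0]
force: [-0.6, 0.2, -0.7]
grip_width: 0.562
grip_force: 52.1
```

Run:
```python
from h import *
go()
```

```text
t 30.9 tcp [ 440.6 -120.1   14.4] yaw 176.3 tilt [-0. -0.] w 0.562 gf 52.1 F [-0.6  0.2 -0.7]
```

Emit:
send_rows --pt "1 0 0 0.0015 0 0 0" --pt "0 0 0 0 0 0 0" --pt "-0.6 0 0 0 0 0 0" --pt "-0.6 0 0 0 0 0 0" --pt "-0.6 0 0 0 0 0 0" --pt "-0.6 0 0 -0.03 0 0 0" --pt "-0.6 0 0 -0.04 0 0 0" --pt "-0.6 0 0 -0.04 0 0 0" --pt "-0.6 0 0 0 0 0 0" --pt "-0.6 0 0 0 0 0 0"

```text
time_s: 32.15
eef_pos: [440.1, -119.9, 122.1]
ee_rot: [-0.0, 0.032, 0.999, 0.0]
force: [-0.9, -0.1, 0.2]
grip_width: 0.802
grip_force: 0.0
```

Run:
```python
from h import *
p=look(qs=(("block_26",6),("bolt_knob",64)),name="w10")
go((439,-173,16),176.3);
```

```text
block_26 0.98 [317. 195.] [ 440.5 -121.5]
block_26 0.9 [175. 237.] [ 476.1 -268.8]
block_26 0.62 [509. 308.] [584.8  82.4]
block_26 0.56 [474. 197.] [452.2  29.6]
block_26 0.45 [393. 196.] [445.7 -48. ]
t 32.3 tcp [ 440.  -119.8  121.8] yaw 176.3 tilt [0.002 0.001] w 0.797 gf 0.0 F [-0.2 -0.9 -0.2]
 shift tool [-0.0026 -0.0532  0.1057]
 turn z rad -0.0
```

View pics/w10.png

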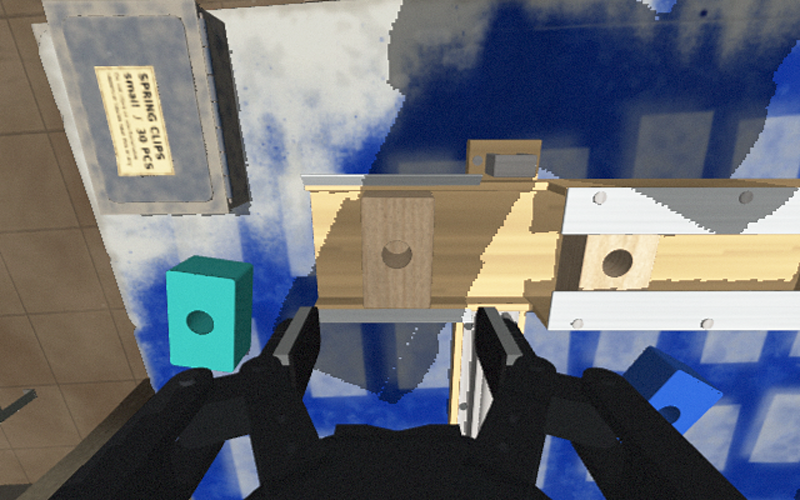

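Block B is flat in the track at (397,253) and A is at (618,262). Push B in the same way.

Emit:
send_rows --pt "1 0 -0.018 0 0 0 0" --pt "1 0 -0.018 0 0 0 0" --pt "1 0 -0.018 0 0 0 0" --pt "1 0 0 0 0 0 0" --pt "1 0 0 0 0 0 0" --pt "1 0 0 0.03 0 0 0" --pt "1 0 0 0.03 0 0 0" --pt "1 0 0 0.03 0 0 0" --pt "1 0 0 0.015 0 0 0" --pt "1 0 0 0 0 0 0"

```text
time_s: 33.55
eef_pos: [436.9, -173.5, 17.5]
ee_rot: [-0.001, 0.032, 0.999, 0.0]
force: [-0.2, 0.3, 0.7]
grip_width: -0.003
grip_force: 0.0
```

Emit:
send_rows --pt "1 0 0.01 0 0 0 0" --pt "1 0 0.01 0 0 0 0" --pt "1 0 0.015 0 0 0 0" --pt "1 0 0.015 0 0 0 0" --pt "1 0 0.015 0 0 0 0" --pt "1 0 0.015 0 0 0 0" --pt "1 0 0.015 0 0 0 0" --pt "1 0 0.015 0 0 0 0" --pt "1 0 0.015 0 0 0 0" --pt "1 0 0.01 0 0 0 0"

```text
time_s: 34.8
eef_pos: [445.8, -38.3, 17.8]
ee_rot: [-0.0, 0.032, 0.999, -0.0]
force: [1.0, -1.0, -0.1]
grip_width: 0.002
grip_force: 0.3
```

Emit:
send_rows --pt "1 0 0.01 0 0 0 0" --pt "1 0 0.01 0 0 0 0" --pt "1 0 0 0 0 0 0" --pt "1 0 -0.03 0 0 0 0" --pt "1 0 0 -0.03 0 0 0" --pt "1 0 0 -0.05 0 0 0" --pt "1 0 0 -0.05 0 0 0" --pt "-1 0 0 -0.02 0 0 0" --pt "-1 0 0 0 0 0 0" --pt "-1 0 0 0 0 0 0"

```text
time_s: 36.05
eef_pos: [444.6, -49.2, 166.6]
ee_rot: [-0.001, 0.033, 0.999, 0.0]
force: [-0.4, 0.7, 0.4]
grip_width: 0.637
grip_force: 0.0
```

Run:
```python
from h import *
p=look(qs=(("block_26",6),("bolt_knob",64)),name="w11")
go((643.5,-57.5,50),176.3); look("scene",qs=(("bolt_knob",64),("block_26",6)))
```

```text
block_26 0.71 [425. 187.] [456.5  69.2]
block_26 0.68 [379. 180.] [445.7  18.4]
block_26 0.58 [135. 223.] [ 478.8 -266.8]
block_26 0.57 [432. 287.] [589.3  85.1]
bolt_knob 0.52 [379. 184.] [433.5   6.2]
t 36.2 tcp [444.7 -49.1 166.8] yaw 176.3 tilt [0.002 0.001] w 0.885 gf 0.0 F [-0.7  0.9  0.6]
 shift tool [-0.1991  0.0045  0.1164]
 turn z rad -0.0
bolt_knob 0.53 [376. 187.] [640.9 -61.5]
block_26 0.94 [387. 268.] [ 481.3 -271.5]
block_26 0.72 [331. 188.] [587.8  74.1]
block_26 0.69 [306. 215.] [454.8  22.6]
block_26 0.65 [300. 206.] [465.1  67. ]
block_26 0.59 [378. 188.] [699.7 -11. ]
```

View pics/w11.png

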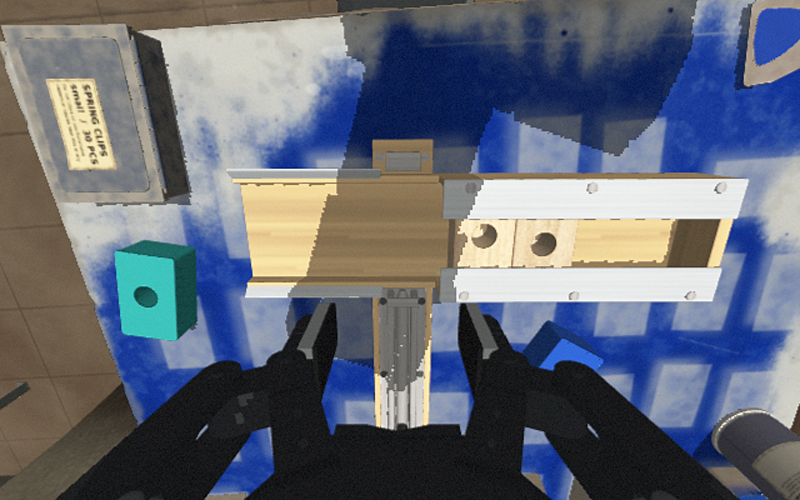

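Both blocks lie behind the bolt line at (484,237) and (543,243), square and wholly under the lips. No other bare block is on the sheet. Now to the knob.

Emit:
send_rows --pt "-1 -0.05 0.001 0 0 0 0" --pt "-1 -0.05 0.001 0 0 0 0" --pt "-1 -0.05 0 0 0 0 0" --pt "-1 -0.05 0 0 0 0 0" --pt "-1 0 0 0.03 0 0 0" --pt "-1 0 0 0.04 0 0 0" --pt "-1 0 0 0.03 0 0 0" --pt "-1 0 0 0.017 0 0 0" --pt "1 0 0 0 0 0 0" --pt "1 0 0 0 0 0 0" --squeeze 40

```text
time_s: 37.6
eef_pos: [645.6, -60.4, 52.2]
ee_rot: [0.001, 0.032, 0.999, -0.0]
force: [0.1, -0.3, -0.9]
grip_width: 0.607
grip_force: 0.0
```

Emit:
send_rows --pt "1 0 0 0 0 0 0" --pt "1 0 0 0 0 0 0" --pt "1 0 0 0 0 0 0" --pt "1 0 0 0 0 0 0" --pt "1 0 0 0 0 0 0" --pt "1 0 0 0 0 0 0" --pt "1 0 0 0 0 0 0" --pt "1 0.008 0 0 0 0 0" --pt "1 0.012 0 0 0 0 0" --pt "1 0.012 0 0 0 0 0"

```text
time_s: 38.85
eef_pos: [613.7, -55.8, 52.1]
ee_rot: [0.002, 0.032, 0.999, 0.001]
force: [4.3, 11.5, 5.2]
grip_width: 0.198
grip_force: 39.1
```

Run:
```python
from h import *
go((526.5,-50,50),176.3)
```

```text
t 38.9 tcp [613.7 -55.8  52.1] yaw 176.3 tilt [-0.003  0.003] w 0.198 gf 39.1 F [ 4.3 11.5  5.2]
 shift tool [0.0874 0.0002 0.0018]
 turn z rad 0.0
```

Emit:
send_rows --pt "1 0.012 0 0 0 0 0" --pt "1 0.012 0 0 0 0 0" --pt "1 0.012 0 0 0 0 0" --pt "1 0.012 0 0 0 0 0" --pt "1 0.012 0 0 0 0 0" --pt "1 0.012 0 0 0 0 0" --pt "1 0.01 0 0 0 0 0" --pt "1 0.006 0 0 0 0 0" --pt "1 0.003 0 0 0 0 0" --pt "1 0 0 0 0 0 0"

```text
time_s: 40.1
eef_pos: [527.3, -50.5, 52.4]
ee_rot: [0.007, 0.033, 0.999, 0.001]
force: [27.3, 16.9, -9.0]
grip_width: 0.198
grip_force: 39.6
```

Run:
```python
from h import *
go((526.5,-50,50),176.3)
```

```text
t 40.1 tcp [527.3 -50.5  52.4] yaw 176.2 tilt [-0.014  0.003] w 0.198 gf 39.6 F [27.3 16.9 -9. ]
 shift tool [0.0009 0.0004 0.0024]
 turn z rad -0.002
```

The bolt has met its home stop (27 N). Release, rise and verify.

Emit:
send_rows --pt "-1 0 0 0 0 0 0" --pt "-1 0 0 0 0 0 0" --pt "-1 0 0 0 0 0 0" --pt "-1 0 0 0 0 0 0" --pt "-1 0 0 0 0 0 0" --pt "-1 0 0 -0.04 0 0 0" --pt "-1 0 0 -0.05 0 0 0" --pt "-1 0 0 -0.05 0 0 0" --pt "-1 0 0 -0.05 0 0 0" --pt "-1 0 0 0 0 0 0"

```text
time_s: 41.35
eef_pos: [523.3, -52.6, 244.4]
ee_rot: [0.003, 0.032, 0.999, -0.001]
force: [-0.5, 0.1, 0.3]
grip_width: 1.0
grip_force: 0.0
```

Run:
```python
from h import *
go(); p=look(qs=(("block_26",6),("bolt_knob",64)),name="w12")
```

```text
t 41.4 tcp [523.3 -52.6 244.4] yaw 176.3 tilt [-0.007 -0.002] w 1.0 gf 0.0 F [-0.5  0.1  0.3]
block_26 0.8 [155. 146.] [ 480.1 -272.3]
block_26 0.73 [405. 108.] [453.4  63.6]
block_26 0.71 [371. 109.] [450.8  19.1]
block_26 0.71 [418. 209.] [594.1  86.4]
bolt_knob 0.69 [559. 267.] [664.6 255.1]
```

View pics/w12.png

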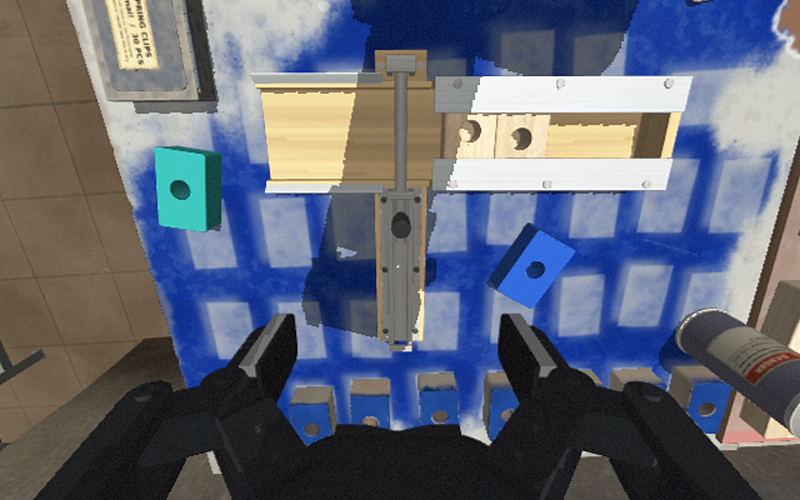

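The rod crosses the track into the keeper at (401,65), both blocks are behind it, and the gripper is clear. Handing in.

```bash
python3 -c "
from rig import ctrl; print(ctrl.finish_job())"
```

```text
the job is handed in; nothing more can be done
None
```

I drew the bolt, loaded both bare pine blocks on the sheet behind its line, shot it home into the keeper and handed the job in at about 41 s; the hand-in call returned no verdict, but the last picture showed the bolt home, both blocks behind it and nothing else moved.

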